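# Close and lock the service hatch of a tube roller mixer

### The arm

A 6-joint arm with a two-finger parallel gripper is mounted at the origin on the work surface. World frame = base frame: x ahead of the robot, y to its left, z up, the work surface at z = 0. Lengths are in m, angles in rad, forces in N, time in s.
With the tool pointing down it reaches from about 0.25 to 0.725 m from the base axis. Payload 9.7 kg.
Tool frame: the origin (TCP) lies midway between the tips of the shut fingers; the grasp point (between the pads) lies 19 mm behind it; z points along the fingers, y is the line along which they close (so a half turn about z gives the same grasp; the last joint's range is limited). The gripper opens to 85 mm and grips with 20 to 120 N. Pads are 22 mm wide; open, the fingers measure 114 mm over their backs; the gripper's body (76 mm by 85 mm) begins 54 mm behind the grasp point. The pads swing forward as they close: fully open they stand 13 mm farther back than shut.
Start: joints at [1.145, 0.087, 0.176, 1.66, 0, 1.571], TCP at [0.227, 0.501, 0.231] pointing down, gripper open.
Joint ranges: [-3.13, 3.13], [-0.85, 1.81], [-1.15, 1.24], [-2.2, 2.28], [-1.44, 1.52], [-3.14, 3.14]. Speed limits (rad/s): [2.22, 2.22, 2.57, 3.14, 3.14, 3.14].

### API

Orientations are given as a rotation vector (axis times angle).
In Python, from rig import ctrl gives the robot as it stands. Calls block until the motion is done:
- ctrl.move_to(position, orientation): joint-space move of the TCP to a pose.
- ctrl.movel(position, v=0.15, orientation=None, force_limit=None): straight line of the TCP; orientation=None keeps the orientation; v is the mean speed in m/s. With force_limit (N) it stops when the force on the tool has changed by that much, and returns True; else False.
- ctrl.goto_joints(angles): joint-space move.
- ctrl.gripper_to(opening, force=None): finger opening in m; force is the grip in N (None keeps the last); returns when the fingers have stopped.
- ctrl.pause(seconds).
- ctrl.ik(position, orientation): joint angles nearest the present ones, or None.
- ctrl.snapshot(name): name is "side" or "top" or "wrist"; returns the picture (480x640x3 uint8, blue, green, red); there is no depth.
- ctrl.calibration(name): a dict with "intrinsics" (3x3 intrinsics, pixels), "k1" (the pictures are not rectified: a ray, as slopes to the right and down, at radius r is drawn at 1 + k1 r^2 times it, then the intrinsics apply), "pose" (4x4, takes a point from camera to world coordinates). Camera axes: x right, y up, looking along -z (the intrinsics and any distortion apply to the point x, -y, -z); pixel columns grow to the right and rows downward; lengths in m; the calibration is good to about 2 mm. A picture is of the moment at which its call begins: read the wrist's pose just before it. calibration takes no time and is no camera call; for the wrist camera it gives the pose at the moment of the call.
A pose or a line that the arm cannot do raises ctrl.IKError and nothing moves.
- ctrl.hand_in(): hands the job in; it is judged then, once.
Readings, each from a call of its own:
- ctrl.get_time(): time.
- ctrl.get_qpos(): joint angles.
- ctrl.get_joint_velocities(): joint speeds.
- ctrl.get_joint_torque(): joint torques, N m.
- ctrl.get_position(): TCP position.
- ctrl.get_tool_rot(): TCP orientation.
- ctrl.get_force(): force on the tool from outside, world axes, zero at the start.
- ctrl.get_torque(): the same for the moment, N m.
- ctrl.get_grip_width(): finger opening in m.
- ctrl.get_grip_force(): force on a finger pad.
Only numpy, scipy, OpenCV 4.12 (cv2) and the standard library are available. Lean on these libraries where they do the work, as an engineer would, in place of code of your own. Each camera call takes 0.05 s, during which the arm holds its last target. There are 200 camera calls.

### The job

The service hatch on top of the roller mixer's drive housing was left standing ajar. Push it fully shut with the closed fingertips, then set the fingertips in the slot of its round quarter-turn latch and turn it clockwise a quarter turn, right up to its stop, so that the hatch is locked down. Do not lift the hatch further open, and leave the tubes, bottles and other things on the mixer and bench where they are.

Things in the scene. Friction and masses are not known exactly. Their poses are not given: they have to be found in the camera images.
- mixer: Tube roller mixer, fixed to the bench. Origin under the centre of the hatch part of its white drive housing, on the bench; x points from the hatch's front edge to its hinge, y along the rollers away from the housing, z up. Housing 190 mm (x) by 254 mm (y, from -159 to +95 mm), 110 mm high; a control strip (y -159 to -95 mm) carries a knob 20 mm high at x +30. Five steel rollers, 32 mm thick, axes 70 mm high, run from y +95 to +375 mm, then an end plate 100 mm high.
- hatch (a joint): Grey hatch, 170 x 170 x 8 mm, on top of the housing. 0 = shut (it lies flat on the housing, its top 118 mm above the bench), grows as the front edge rises; rad, stop at 1.3. Hinge line: parallel to mixer y, at x +85 mm, 110 mm above the bench (the lid's underside). The stiff hinge keeps it where it is left; about 1 to 3 N down on its front margin closes it.
- press_spot (a point): Point on the hatch's top face, in the middle of its clear front margin (47 mm deep), 24 mm from the front edge and 146 mm from the hinge line. Moves with the hatch; at hatch = 0 it is at mixer (-61, 0, 118) mm. Axes as the mixer's when the hatch is shut.
- latch (a joint): Quarter-turn latch on the hatch: 0 = unlocked, slot along mixer x (hinge to front edge); grows clockwise seen from above (rad) to 1.571 = locked against its stop, slot parallel to the front edge. Stays where it is left; needs about 0.13 N m (5 N at 26 mm). A steel tongue below it passes under a keeper tab in the housing when it is turned with the hatch shut (holding it down from about 0.8 on); turned past about 1.0 with the hatch open it keeps the hatch from shutting.
- slot (a point): Centre of the latch's slot, on the turning axis, on the slot's floor. Latch: round black-floored disc 96 mm across and 20 mm high in all, with a straight slot across its whole diameter, open at both ends: 42 mm wide, 16 mm deep between two upright half-moon walls of bare aluminium. x points along the slot, z up out of it. With the hatch shut it is at mixer (10, 0, 122) mm, wall tops 138 mm above the bench. x axis = mixer x when latch = 0 and turns clockwise with it.
- tube_a: Sample tube with white cap, 16 mm thick, 101 mm long, lying in a valley between rollers; origin on its axis near the middle, y along it. Leave alone.
- tube_b: Second such tube, in another valley. Leave alone.
- roll_bottle: White bottle, 50 mm thick, 111 mm long, lying on the rollers, its top 131 mm above the bench; origin on its axis, y along it. Leave alone.
- reagent: Amber bottle, 64 mm thick, 135 mm high, standing on the bench beside the control strip; origin under its centre. Leave alone.
- beaker: Glass beaker, 70 mm across, 85 mm high, standing behind the mixer; origin under its centre. Leave alone.
- timer: White bench timer, 50 x 75 x 30 mm, on the bench in front of the housing; origin under its centre. Leave alone.
- jar: White screw-cap jar, 60 mm across, 70 mm high, behind the mixer; origin under its centre. Leave alone.

How it is judged:
By the outcome, as a careful person would: the job done as asked, in the order asked, and still so for the second after the job is handed in, with the robot touching nothing.
It also fails if it takes over 51 s, if anything falls off the work surface, if the arm or the gripper's body presses on something with over 40 N, if the wrist force passes 120 N, or if a joint passes its speed limit or range.

## Working session

There is one attempt and no reset: what is moved stays moved. The work goes in short steps, each a Python script; the robot and the scene stay as the last script left them, time stands still between calls to the robot, and variables do not carry over. Pictures are saved under pics/ and viewed, at most 10 in all, crops included, and the job is handed in when it is done.

```bash
mkdir -p pics
python3 - <<'E'
from rig import ctrl
import cv2
for n in("top","side"):
    cv2.imwrite(f"pics/{n}0.png",ctrl.snapshot(n)); c=ctrl.calibration(n); print(n,c)
print(ctrl.get_time(),ctrl.get_tool_rot(),ctrl.get_position())
E
```

```text
top {'intrinsics': array([[470.17467967,   0.        , 322.26868747],
       [  0.        , 470.17467967, 230.98366282],
       [  0.        ,   0.        ,   1.        ]]), 'k1': -0.10996881599474193, 'pose': array([[ 0.02213638,  0.98296059, -0.18247865,  0.44605901],
       [-0.99959021,  0.01844747, -0.02188841, -0.0431438 ],
       [-0.01814917,  0.1828884 ,  0.98296614,  0.90581943],
       [ 0.        ,  0.        ,  0.        ,  1.        ]])}
side {'intrinsics': array([[588.18471169,   0.        , 320.30610276],
       [  0.        , 588.18471169, 236.25602757],
       [  0.        ,   0.        ,   1.        ]]), 'k1': -0.14338991052563035, 'pose': array([[ 0.97931367,  0.11824136, -0.16420632,  0.40080727],
       [-0.20206007,  0.61472404, -0.7624212 , -0.96500294],
       [ 0.01079185,  0.77982904,  0.62589952,  0.85175714],
       [ 0.        ,  0.        ,  0.        ,  1.        ]])}
0.1 [-6.63823049e-01 -3.07038440e+00  1.88997377e-03] [0.22708381 0.50067888 0.23065257]
```

View pics/top0.png

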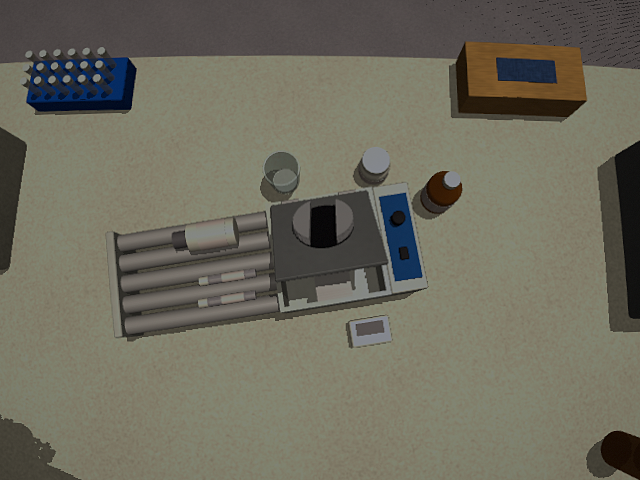

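View pics/side0.png

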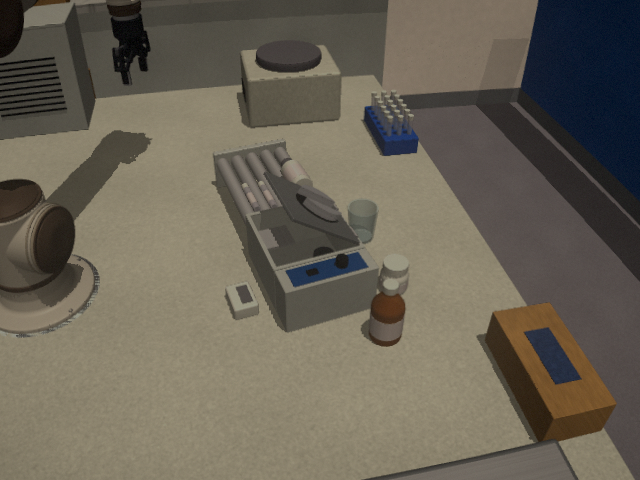

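The top view shows the housing near (345,250), with the hatch ajar and its hinge on the far side (top of the picture). The front edge runs from (274,279) to (387,264), the slot is at about (323,226), the timer at (370,331) and the knob at (398,218). I'll enlarge that area to read the corners.

Run:
```python
import cv2
i=cv2.imread("pics/top0.png")[170:325,255:440]
cv2.imwrite("pics/crop.png",cv2.convertScaleAbs(cv2.resize(i,None,fx=3.8,fy=3.8,interpolation=cv2.INTER_CUBIC),alpha=1.6))
```

```text
(no output)
```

View pics/crop.png

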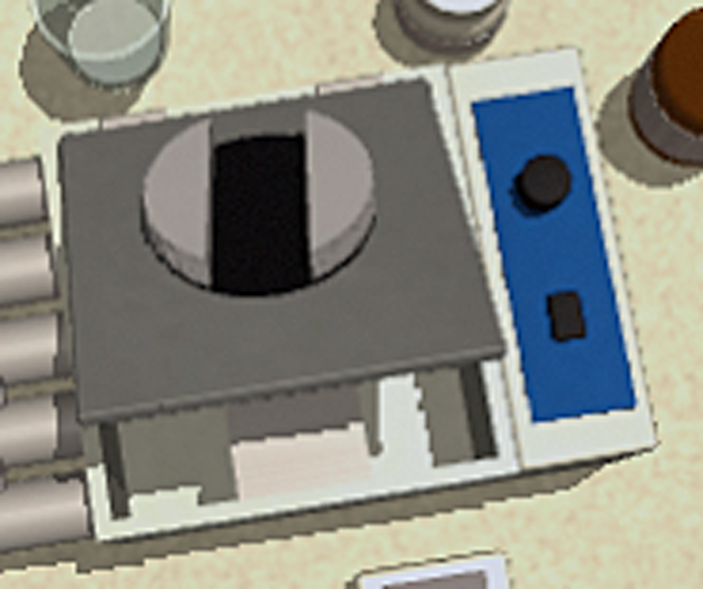

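```bash
cat > h.py <<'E'
import numpy as np, cv2
from rig import ctrl
from scipy.optimize import brentq
def ray(uv,c):
    K=c["intrinsics"]; d=np.array([c["k1"],0,0,0,0])
    p=cv2.undistortPoints(np.array([[uv]],float),K,d)[0,0]
    P=c["pose"]; return P[:3,3],P[:3,:3]@np.array([p[0],-p[1],-1])
def onz(uv,c,z):
    o,d=ray(uv,c); return o+d*(z-o[2])/d[2]
E
python3 - <<'E'
from h import *
c=ctrl.calibration("top")
f=lambda u,v:(255+(u+.5)/3.8-.5,170+(v+.5)/3.8-.5)
img=[(97,540),(655,447),(580,48),(447,65),(522,468)]
mod=np.array([(-95,95),(-95,-159),(95,-159),(95,-95),(-95,-95)])/1e3
W=np.array([onz(f(*p),c,.110)[:2] for p in img])
mc,wc=mod.mean(0),W.mean(0)
H=(mod-mc).T@(W-wc);U,S,V=np.linalg.svd(H);R=(U@V).T
t=wc-R@mc; print(R,t,np.degrees(np.arctan2(R[1,0],R[0,0])),"\nres mm",((mod@R.T+t)-W)*1e3)
np.savez("mix.npz",R=R,t=t)
# hatch front-top corners: intersect with circle about hinge
for p in[(78,415),(503,352)]:
    o,d=ray(f(*p),c)
    def m(z):
        q=o+d*(z-o[2])/d[2]; return np.r_[R.T@(q[:2]-t),z]
    g=lambda z:np.hypot(m(z)[0]-.085,z-.11)-np.hypot(.17,.008)
    for a,b in[(.12,.2),(.2,.28)]:
        if g(a)*g(b)<0:
            q=m(brentq(g,a,b)); print(q,"angle",np.arctan2(q[2]-.11,.085-q[0])-.047)
    print([ (z,m(z).round(3)) for z in(.12,.15,.18)])
E
```

```text
[[ 0.98435963 -0.17617071]
 [ 0.17617071  0.98435963]] [ 0.56481709 -0.0336917 ] 10.146793491185164 
res mm [[-0.10162948  0.89625779]
 [-1.11475737 -2.44373609]
 [ 2.62067002 -0.51801922]
 [ 0.74638646  0.85068793]
 [-2.15066963  1.21480958]]
[-0.04945014  0.08383437  0.21434155] angle 0.6129727577134697
[(0.12, array([-0.04 ,  0.094,  0.12 ])), (0.15, array([-0.043,  0.091,  0.15 ])), (0.18, array([-0.046,  0.087,  0.18 ]))]
[-0.05086017 -0.08332366  0.21249886] angle 0.5993390574472566
[(0.12, array([-0.042, -0.096,  0.12 ])), (0.15, array([-0.045, -0.092,  0.15 ])), (0.18, array([-0.048, -0.088,  0.18 ]))]
```

```bash
cat >> h.py <<'E'
from scipy.spatial.transform import Rotation as Ro
M=np.load("mix.npz"); R,t=M["R"],M["t"]; A=np.arctan2(R[1,0],R[0,0])
def w(x,y,z): return np.r_[R@[x,y]+t,z]
def rv(deg):  # tool down, tool y at mixer yaw deg
    p=A+np.radians(deg); y=np.array([np.cos(p),np.sin(p),0]); z=np.array([0,0,-1.])
    return Ro.from_matrix(np.c_[np.cross(y,z),y,z]).as_rotvec()
def press(a,up=0): return w(.085-.146*np.cos(a)+.008*np.sin(a),0,.11+.146*np.sin(a)+.008*np.cos(a)+up)
E
python3 - <<'E'
from h import *
for d in(180,90,0,-7,-60,-97,-115,-125,173,120,83,65,55):
    q=ctrl.ik(w(.01,0,.13),rv(d)); print(d,None if q is None else np.round(q,2))
print(press(.605,.05),ctrl.ik(press(.605,.05),rv(90)))
E
```

```text
180 [-0.06  0.13  0.03  1.47  0.   -1.8 ]
90 [-0.06  0.13  0.03  1.47  0.   -0.23]
0 [-0.06  0.13  0.03  1.47  0.    1.34]
-7 [-0.06  0.13  0.03  1.47  0.    1.46]
-60 [-0.06  0.13  0.03  1.47  0.    2.39]
-97 [-0.06  0.13  0.03  1.47  0.    3.03]
-115 [-0.06  0.13  0.03  1.47 -0.   -2.94]
-125 [-0.06  0.13  0.03  1.47  0.   -2.76]
173 [-0.06  0.13  0.03  1.47  0.   -1.68]
120 [-0.06  0.13  0.03  1.47  0.   -0.76]
83 [-0.06  0.13  0.03  1.47  0.   -0.11]
65 [-0.06  0.13  0.03  1.47  0.    0.2 ]
55 [-0.06  0.13  0.03  1.47  0.    0.38]
[ 0.53475946 -0.03907111  0.24961928] [-0.07293337  0.06135493  0.18461131  1.69405271  0.         -0.25002833]
```

Run:
```python
from h import *
ctrl.gripper_to(0)
ctrl.move_to(press(.605,.05),rv(90))
print(ctrl.get_time(),ctrl.get_position())
f0=ctrl.get_force()
print(ctrl.movel(press(.605,-.003),v=.08,force_limit=4),ctrl.get_position(),ctrl.get_force()-f0)
for a in(.45,.3,.15,.04):
    h=ctrl.movel(press(a,.0),v=.08,force_limit=25)
    print(a,h,ctrl.get_position().round(4),(ctrl.get_force()-f0).round(1))
    if h: break
h=ctrl.movel(press(0,-.006),v=.04,force_limit=12)
print(h,ctrl.get_position(),ctrl.get_force()-f0)
ctrl.movel(press(0,.1),v=.15)
cv2.imwrite("pics/wr1.png",ctrl.snapshot("wrist"));cv2.imwrite("pics/side1.png",ctrl.snapshot("side"))
print(ctrl.get_time())
```

```text
3.0917 [ 0.53478246 -0.03844001  0.24959889]
False [ 0.53486299 -0.03905551  0.19701563] [-0.69365386 -0.73133744 -0.51109348]
0.45 False [ 0.5225 -0.0413  0.1811] [-0.7 -0.9 -0.4]
0.3 False [ 0.5135 -0.0428  0.161 ] [0.1 0.  0.6]
0.15 False [ 0.5075 -0.0439  0.1398] [0.1 0.2 0.5]
0.04 False [ 0.5049 -0.0443  0.1235] [-1.  -0.2  0. ]
True [ 0.50559127 -0.04448288  0.11794341] [-2.10598288 -0.58392549 10.53308157]
6.7083
```

View pics/wr1.png

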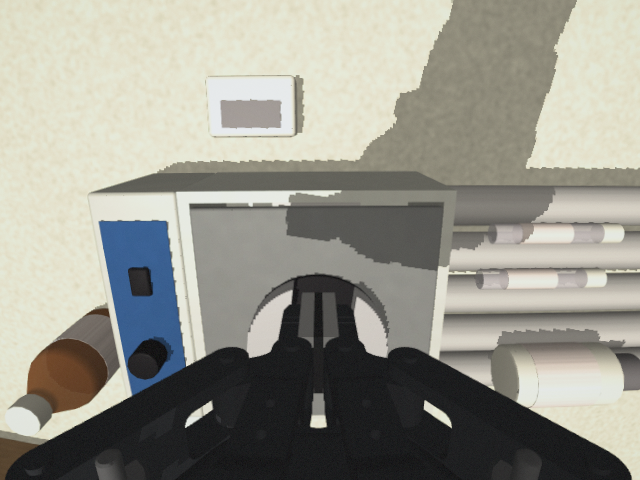

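The hatch lies flat: contact stopped at z 0.118, and the picture shows its front edge from (190,205) to (445,205). Next I'll look at the latch from further back.

Run:
```python
from h import *
ctrl.move_to(w(.10,0,.25),rv(90))
c=ctrl.calibration("wrist"); im=ctrl.snapshot("wrist")
cv2.imwrite("pics/wr2.png",im); np.savez("c2.npz",**c)
print(ctrl.get_time())
```

```text
7.4583
```

View pics/wr2.png

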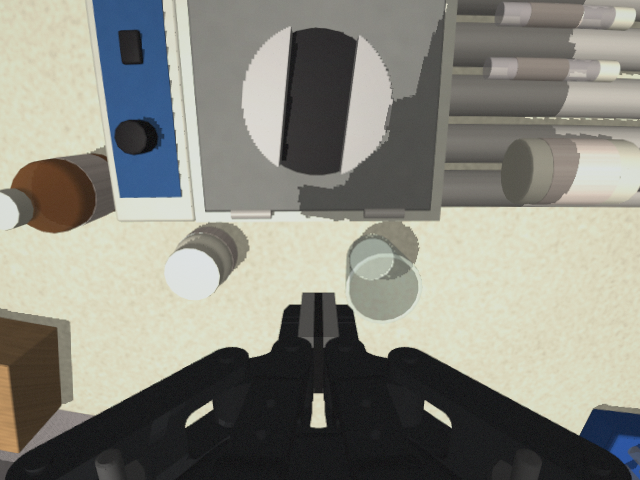

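Run:
```python
from h import *
c=dict(np.load("c2.npz")); c["k1"]=float(c["k1"])
L=lambda u,v,z:np.r_[R.T@(onz((u,v),c,z)[:2]-t)]*1e3
P=np.array([L(*p,.138) for p in[(291,26),(280,165),(358,36),(341,174),(242,97),(393,107)]])
print(P.round(1)); print("centre",P[:4].mean(0),P[4:].mean(0),"diag",np.linalg.norm(P[0]-P[3]),np.linalg.norm(P[1]-P[2]))
for a,b in((0,1),(2,3)): d=P[a]-P[b]; print("slot dir deg",np.degrees(np.arctan2(d[1],d[0])))
print("hatch rear corners",L(204,211,.118),L(440,220,.11),L(118,220,.11))
```

```text
[[-34.1 -17. ]
 [ 50.2 -26. ]
 [-28.5  24.1]
 [ 56.3  15. ]
 [  7.1 -49.1]
 [ 13.2  47.8]]
centre [10.97652855 -0.96928122] [10.13759542 -0.66358823] diag 95.87592678883229 93.3294422537045
slot dir deg 173.9168386177022
slot dir deg 173.8290147305159
hatch rear corners [ 86.06086013 -86.15102293] [95.14047858 94.54713307] [  94.78182223 -157.6812129 ]
```

Run:
```python
from h import *
C=lambda z:w(.0105,-.0008,z)
ctrl.gripper_to(.05)
ctrl.move_to(C(.18),rv(174)); print(ctrl.get_time(),ctrl.get_grip_width())
print(ctrl.movel(C(.119),v=.06,force_limit=6),ctrl.get_position())
z=max(ctrl.get_position()[2]+.0015,.122)
ctrl.movel(C(z),v=.03)
t0=ctrl.get_torque();f0=ctrl.get_force()
for d in range(168,58,-4):
    ctrl.move_to(C(z),rv(d)); T=ctrl.get_torque()-t0; F=ctrl.get_force()-f0
    print(d,round(ctrl.get_time(),2),T.round(3),F.round(1))
    if d<88 and abs(T[2])>.8 or np.linalg.norm(F)>50: break
```

```text
9.3333 0.04980661936121801
True [ 0.57494047 -0.03260993  0.11895646]
168 10.87 [-0.065 -0.046 -0.041] [-0.1  1.2  0.4]
164 11.12 [ 0.018 -0.03  -0.007] [0.8 0.2 0.6]
160 11.37 [-0.074 -0.014 -0.041] [0.7 2.  1. ]
156 11.62 [-0.068  0.042 -0.002] [ 0.6  1.  -0.8]
152 11.87 [ 0.013  0.043 -0.097] [0.3 0.6 1. ]
148 12.12 [-0.079  0.056 -0.042] [0.5 1.1 1.7]
144 12.37 [-0.156 -0.008 -0.01 ] [ 0.3 -0.1 -0.3]
140 12.62 [-0.208  0.073 -0.061] [-0.3 -0.4  1.3]
136 12.87 [-0.289  0.084  0.015] [ 0.5 -0.4  0.2]
132 13.12 [-0.33   0.064 -0.038] [-0.2 -0.7  0.2]
128 13.37 [-0.445  0.104 -0.019] [ 0.5 -0.2 -0.4]
124 13.62 [-0.532  0.172  0.082] [-0.2 -1.5  0.1]
120 13.87 [-0.584  0.156  0.015] [-0.8 -2.6  0.6]
116 14.12 [-0.665  0.203  0.072] [-1.1 -1.7 -0.3]
112 14.37 [-0.753  0.274  0.109] [-0.7 -2.3  0.4]
108 14.62 [-0.829  0.32   0.062] [-2.4 -2.2 -0.2]
104 14.87 [-0.843  0.426  0.087] [-2.  -3.3  0.5]
100 15.12 [-0.967  0.413 -0.014] [-2.1 -4.3  0.3]
96 15.37 [-0.971  0.443  0.019] [-2.1 -2.6  0.7]
92 15.62 [-0.994  0.477  0.034] [-1.6 -3.3  1.1]
88 15.87 [-0.987  0.545  0.043] [-1.9 -3.6  0.4]
84 16.12 [-0.982  0.571  0.026] [-2.2 -4.4  1.5]
80 16.37 [-0.937  0.606  0.008] [-3.3 -3.9  0.2]
76 16.62 [-0.806  0.54   0.005] [-2.5 -3.3  1.3]
72 16.87 [-0.76   0.673  0.014] [-3.3 -3.   1. ]
68 17.12 [-0.518  1.132  0.84 ] [-6.1 -1.8  1.2]
```

Run:
```python
from h import *
C=lambda z:w(.0105,-.0008,z)
z=ctrl.get_position()[2]
ctrl.move_to(C(z),rv(66)); print(ctrl.get_torque(),ctrl.get_force())
ctrl.move_to(C(z),rv(88)); print(ctrl.get_torque(),ctrl.get_force())
ctrl.movel(C(.2),v=.1)
ctrl.move_to(w(.10,0,.25),rv(90))
c=ctrl.calibration("wrist"); im=ctrl.snapshot("wrist")
cv2.imwrite("pics/wr3.png",im); np.savez("c3.npz",**c)
print(ctrl.get_time())
```

```text
[-0.76119446  1.22061539  2.32730464] [-5.63017888 -3.71650509  2.74820599]
[-0.04798602 -0.00720626  0.00933554] [-0.23859308  0.23322086  0.10092863]
19.35
```

View pics/wr3.png

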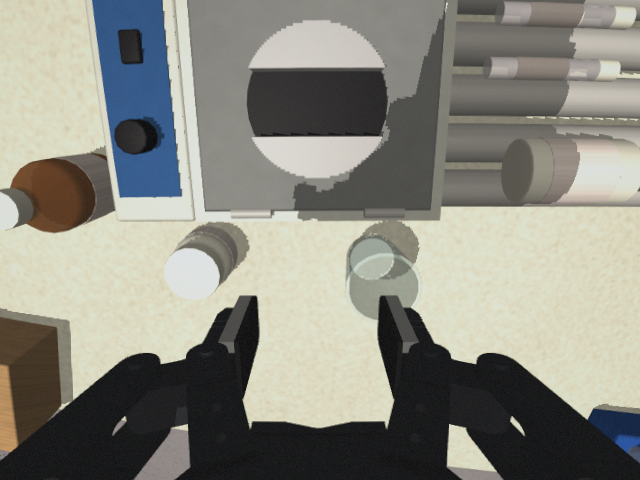

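The slot now lies level, from (248,70) to (386,68) and parallel to the front edge. The hatch is shut, the turning torque rose sharply at the stop, and everything in this view is where it was. Handing in.

Run:
```python
from rig import ctrl
print(ctrl.hand_in())
```

```text
the job is handed in; nothing more can be done
None
```

The hatch is pushed shut and its latch turned clockwise a quarter turn to the stop; I handed the job in at about 19 s of the 51 s allowed, with the arm clear and nothing in the last view disturbed.

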